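# Stack a spacer and a truck plate on the stud stand

## Task

Fit the flat spacer plate over the three studs of the assembly stand, fully down on the stud rail, and then the truck plate (the drilled one with two ears, standing on edge in the plywood rack) over the same studs, ears up, flush on the spacer. On its way, lay the truck plate down flat on the rubber mat, ears up, and let go of it there; then take it again by its ears. The stud rail sits a little towards one end of the stand or the other, so feel for it; leave the blank plate, the wheel, the screwdriver and the wrench where they are.

Things in the scene. Friction and masses are not known exactly. Their poses are not given: they have to be found in the camera images.
- stand: fixed grey stand, slab 170 (x) x 110 (y) x 20 mm; origin at the centre of its underside, z up, yaw within 0.3 of 0. A dark steel stud rail lies on it, 116 (x) x 54 (y) x 15 mm, rigid, immovable, parallel and centred in y, but its middle is anywhere from -12 to +12 mm along the stand's x axis, different each time; no reading gives this offset, it must be felt or seen
- stand_seat (a point): point above the middle of the stand at the height of the rail's top, 35 mm over the bench; it moves with the stand, not with the rail. Three rigid steel studs, 12 mm in diameter, rise 40 mm from the rail's top (top edges chamfered 2 mm), at (x, y) from the rail's own middle: (-46, +20), (-46, -20), (+46, 0) mm; the pair is at the end nearer the robot
- spacer_c (a point): centre (half-way up) of the loose spacer: flat aluminium plate 124 (x) x 66 (y) x 12 mm, about 0.22 kg, lying flat, z up; three through holes 14.5 mm in diameter at (x, y) = (-46, +20), (-46, -20), (+46, 0) mm. Can be gripped across its 66 mm width. Its x axis must point along the stand's x axis; fully home, its centre is 6 mm above stand_seat
- truck_plate_c (a point): centre of the slab (half its thickness) of the loose truck plate: aluminium, 124 (x) x 66 (y) x 8 mm (z), about 0.32 kg, holes as in the spacer; on its +z face two ears, each 46 mm long in x, 5 mm thick, tops 38 mm above this point, outer faces at y = -15 and +15 mm, to be gripped across these 30 mm. Seated, this point is 16 mm above stand_seat, x axes along
- rack: fixed plywood rack, base 150 (x) x 140 (y) x 10 mm, origin at the centre of its underside. Two 12 mm slots along y at x = -40 and +40 mm; slot walls 12 mm thick, tops 24 mm above the bench. The truck plate starts on its long edge in either slot, with 2 mm play each side: its y axis up, its ears towards the rack's +x (away from the robot), its upper edge 76 mm above the bench
- blank_plate_c (a point): centre of a loose aluminium plate of the same outline, 124 x 66 x 8 mm, without ears or holes, standing on edge in the rack's other slot; not needed, to be left alone
- mat: fixed black ribbed rubber mat, 180 (x) x 200 (y) mm, 3 mm thick, on the bench; origin at the centre of its underside. Clear space for laying the truck plate flat, ears up (its centre is then 7 mm above the mat's origin). A plate let go with its lower edge on the mat, its back leaning 45 degrees, falls flat on its back as the fingers withdraw
- wheel: loose white plastic wheel lying flat, 96 mm in diameter, 50 mm high, origin at the centre of its underside; a bystander
- screwdriver: loose screwdriver with an orange handle, lying on the bench near the mat, about 200 mm long; a bystander
- wrench: loose steel wrench lying on the bench, about 180 mm long; a bystander
There are look-alikes about, which are no part of the job. Leave any orange or pink look-alike of the part that bears truck_plate_c alone. What is shaped like the part that bears spacer_c but orange or purple is not meant.

How it is judged:
By the outcome, as a careful person would: the job done as asked, in the order asked, and still so for the second after the job is handed in, with the robot touching nothing.
It also fails if it takes over 72 s, if anything falls off the work surface, if the arm or the gripper's body presses on something with over 40 N, if the wrist force passes 120 N, or if a joint passes its speed limit or range.

## Robot

A 6-joint arm with a two-finger parallel gripper is mounted at the origin on the work surface. World frame = base frame: x ahead of the robot, y to its left, z up, the work surface at z = 0. Lengths are in mm, angles in rad, forces in N, time in s.
With the tool pointing down it reaches from about 300 to 775 mm from the base axis. Payload 14.6 kg.
Tool frame: the origin (TCP) lies at the very end of the fingers, on their centre line; the grasp point (between the pads) lies 19 mm behind it; z points along the fingers, y is the line along which they close (so a half turn about z gives the same grasp; the last joint's range is limited). The gripper opens to 94 mm and grips with 3 to 60 N. Pads are 16 mm wide; open, the fingers measure 119 mm over their backs; the gripper's body (75 mm by 177 mm) begins 78 mm behind the grasp point.
Start: joints at [1.265, 0.3, 1.521, -0, 1.321, -0.067], TCP at [130.093, 534.383, 205.446] pointing down, gripper open.
Joint ranges: [-3.03, 3.03], [-0.79, 2.21], [0.23, 2.52], [-1.04, 4.18], [0, 3.07], [-2.55, 2.55]. Speed limits (rad/s): [2.22, 2.22, 2.57, 3.14, 3.14, 3.14].

## Interface

Orientations are given as [roll, pitch, yaw] about the fixed x, y, z axes, in that order (R = Rz(yaw) Ry(pitch) Rx(roll)).
In Python, from cell import manip, eyes, ticket gives the robot as it stands. The module is installed in compiled form; this text tells all that it offers.
- The arm moves only by the tool arm_command, never from a script. Its argument "plan" is a list of rows, each a list of 5 numbers: the opening, from -1 (shut) to 1 (fully open), then the shift along the tool's x, y, z in m, then the turn about the tool's z in rad. In form: [[jaw, dx, dy, dz, roll], ...]. A call has 1 to 20 rows; each row shifts and turns the commanded pose from where the row before left it, along the tool's axes as they then stand; what a row does not reach is not made up. A row lasts 1/8 s, in which the tool goes at most 62.5 mm and 10.7 degrees, less where a joint would pass 70% of its speed; a pose out of reach is approached as far as the arm can. A call is refused whole if a number of a shift passes 0.0625 or a number of a turn 0.188, either way. A call with a gripper value outside its range is refused whole. The fingers move at their own pace and stop on an object; "newtons" is the grip in N (left out, the last holds). Time passes only in rows, so rows that do not move let the fingers close. It gives the time, the measured TCP pose, the force, the opening and the grip force at its end, in the units of the state.
- manip.read_state(): the state, without advancing time (a new reading comes with each control period).
- eyes.camera(name): name is "side" or "top"; returns a dict with "img" (420x560x3 uint8, blue, green, red), "z_map" (420x560 float32, mm along the optical axis (not along the pixel's ray), 0 where there is no reading), "fx", "fy", "cx", "cy" (pixels), "eye" and "orientation" of the camera in the world. Camera axes: x right, y down, z forward; pixel columns grow to the right and rows downward; lengths in mm; the calibration is good to about 2 mm. A picture is of the moment at which its call begins.
- ticket.sign_off(): hands the job in; it is judged then, once.
The state is a dict: "clock": time; "joints": joint angles; "qd": joint speeds; "effort": joint torques, N m; "eef_pos": TCP position; "eef_rot": TCP orientation; "wrist_force": force on the tool from outside, world axes, zero at the start; "moment": the same for the moment, N m; "finger_gap": finger opening in mm; "finger_force": force on a finger pad.
Only numpy, scipy, OpenCV 4.12 (cv2) and the standard library are available. Lean on these libraries where they do the work, as an engineer would, in place of code of your own. Each camera call takes 0.05 s, during which the arm holds its last target. There are 200 camera calls.

## Working session

There is one attempt and no reset: what is moved stays moved. The work goes in short steps, Python scripts to look and compute and a tool call to move; the robot and the scene stay as the last step left them, time stands still between calls to the robot, and variables do not carry over. Pictures are saved under pics/ and viewed, at most 10 in all, crops included, and the job is handed in when it is done.

Besides the shell and the picture viewer there is one more tool, called after "Request:" by a JSON object that holds its "fn" and its "kwargs", one argument or row to a line. arm_command: Moves the arm, as the interface text tells. Its arguments: {"type":"object","properties":{"plan":{"type":"array"},"newtons":{"type":"number"}},"required":["plan"]}

```bash
mkdir -p pics; cat > h.py <<'E'
import numpy as np, cv2
from cell import manip, eyes, ticket
from scipy.spatial.transform import Rotation as R
def rot(o):
    o=np.array(o,float)
    return o if o.shape==(3,3) else (R.from_euler('xyz',o).as_matrix() if o.size==3 else R.from_quat(o).as_matrix())
def cloud(c):
    z=c["z_map"].astype(float); v,u=np.mgrid[:z.shape[0],:z.shape[1]]
    p=np.dstack([(u-c["cx"])/c["fx"]*z,(v-c["cy"])/c["fy"]*z,z])
    w=p@rot(c["orientation"]).T+np.array(c["eye"]); w[z==0]=np.nan
    return w
E
python3 - <<'E'
from h import *
print(manip.read_state())
for n in("top","side"):
    c=eyes.camera(n); cv2.imwrite(f"pics/{n}0.png",c["img"]); np.savez(f"{n}0.npz",**c)
    print(n,{k:c[k] for k in c if k not in("img","z_map")})
E
```

```text
{'clock': 0.0, 'joints': array([ 1.26543590e+00,  3.00471765e-01,  1.52158919e+00, -1.25213178e-05,
        1.32069208e+00, -6.66067987e-02]), 'qd': array([-0.0002758 ,  0.00042205,  0.00047775, -0.00173946,  0.00054802,
       -0.00126758]), 'effort': array([-1.57891176e-03, -5.31804407e+01, -3.52748144e+01,  7.07406714e-02,
        2.44121114e-02, -7.84901999e-05]), 'eef_pos': array([130.00041983, 534.14306914, 204.88253467]), 'eef_rot': array([-3.14043403e+00, -6.51312240e-05,  2.90284209e+00]), 'wrist_force': array([0.04083319, 0.38562058, 0.06648495]), 'moment': array([-0.0491262 , -0.02022839,  0.02033488]), 'finger_force': 0.0, 'finger_gap': 93.98626988455793}
top {'fx': 491.07837254964835, 'fy': 491.07837254964835, 'cx': 273.6800355951529, 'cy': 215.5610979416691, 'eye': array([ 400.10200186,   19.05726273, 1678.28831842]), 'orientation': array([-3.06211065, -0.02178564, -1.54892969])}
side {'fx': 502.80278133277346, 'fy': 502.80278133277346, 'cx': 285.633472585266, 'cy': 213.6035047677775, 'eye': array([  42.00193746, 1318.82916211,  928.08118044]), 'orientation': array([-2.12633332, -0.01001625, -2.78548807])}
```

View pics/top0.png

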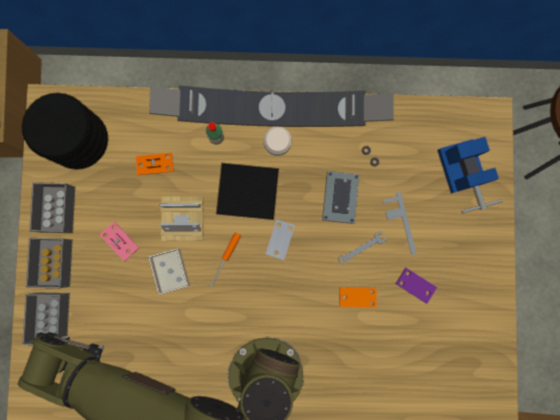

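View pics/side0.png

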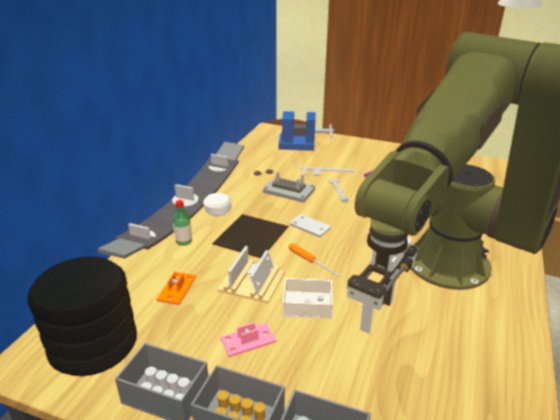

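The top view shows the rack at (182,218), mat at (248,191), spacer at (280,239), stand at (341,197), wheel at (277,140), screwdriver at (230,248) and wrench at (360,248). The side view agrees. Next I'll measure each one.

```bash
cat > m.py <<'E'
from h import *
c=dict(np.load("top0.npz")); w=cloud(c); img=c["img"]
s=dict(np.load("side0.npz")); ws=cloud(s)
cv2.imwrite("pics/crop.png",np.vstack([cv2.resize(img[155:260,155:375],(792,378),interpolation=cv2.INTER_CUBIC)]))
a=cv2.resize(s["img"][235:310,205:295],(396,330),interpolation=cv2.INTER_CUBIC); b=cv2.resize(s["img"][165:240,255:345],(396,330),interpolation=cv2.INTER_CUBIC)
cv2.imwrite("pics/crops.png",np.hstack([a,b]))
def rect(name,mask,lab):
    p=w[mask]; p=p[~np.isnan(p[:,0])]
    r=cv2.minAreaRect(p[:,:2].astype(np.float32)); print(lab,len(p),"z med",np.median(p[:,2]).round(1),"c",np.round(r[0],1),"size",np.round(r[1],1),"ang",round(r[2],1))
    return p
V,U=np.mgrid[:420,:560]
def box(u0,v0,u1,v1): return (U>=u0)&(U<u1)&(V>=v0)&(V<v1)
z=w[...,2]
print("bench z",np.nanmedian(z[box(300,250,330,320)]))
rect("",box(262,212,298,265)&(z>6)&(z<20),"spacer")
rect("",box(315,165,365,228)&(z>12)&(z<26),"stand slab")
rect("",box(315,165,365,228)&(z>28),"rail+studs")
rect("",box(210,155,285,225)&(img.max(2)<60),"mat")
rect("",box(155,190,207,245)&(z>5)&(z<100),"rack")
rect("",box(155,190,207,245)&(z>35)&(z<100),"plates")
for nm,u0,v0,u1,v1 in(("up",155,195,207,212),("lo",155,212,207,240)):
    p=rect("",box(u0,v0,u1,v1)&(z>40)&(z<100),nm); print(np.percentile(p[:,2],[50,95]))
np.set_printoptions(linewidth=250)
print(z[196:243,158:206:1][::2,::2].round().astype(int))
E
python3 m.py
```

```text
bench z -0.14082297352740625
spacer 706 z med 11.1 c [458.2 -36. ] size [177.1 119.2] ang 1.4
stand slab 966 z med 19.5 c [ 602.9 -241.3] size [147.6 175.1] ang 81.7
rail+studs 554 z med 34.8 c [ 601.9 -238.3] size [106.  161.9] ang 84.4
mat 2838 z med 2.8 c [617.6  78.3] size [194.6 175.2] ang 86.0
rack 1839 z med 20.0 c [522.1 303. ] size [184.3 174.3] ang 1.3
plates 497 z med 59.4 c [520.6 295.9] size [ 84.1 124.7] ang 2.4
up 138 z med 74.2 c [558. 298.] size [  9.3 123.5] ang 2.3
[74.23723271 82.94698259]
lo 336 z med 56.0 c [503.1 295.2] size [ 46.6 124.2] ang 3.5
[56.01387283 75.89112305]
[[                  -1                   -4                   -1                    2                   -3                    0                    6                   15                   11                   15                    6
                     6                    2                   18                    9                   15                   13                   13                   11                   12                    3                   10
                     8          
[... 11183 characters left out ...]
    0                    3
                     2                    7]
 [                  -3                    6                    2                    1                    2                   -4                    7                    0                   -5                    1                   -4
                    -3                    0                    0                    0                   -1                    3                   -5                    3                   12                    4                    0
                    -3                   -8]]m.py:24: RuntimeWarning: invalid value encountered in cast
  print(z[196:243,158:206:1][::2,::2].round().astype(int))
```

View pics/crop.png

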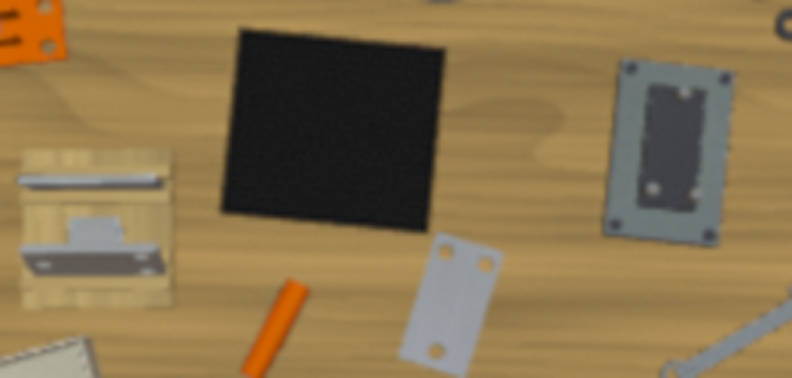

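View pics/crops.png

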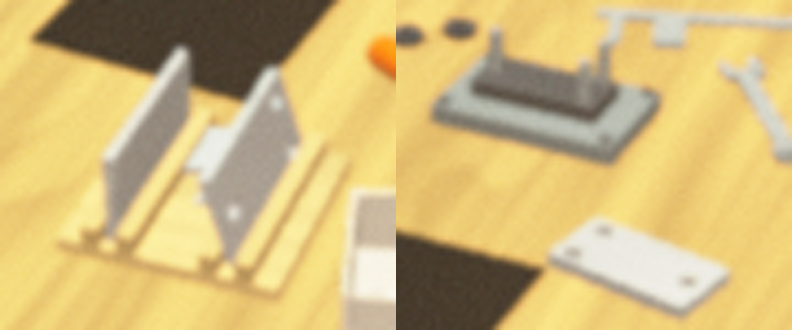

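Both plates stand in the rack. The near-slot plate (crop ~(95,250)) has ears towards +x and its pair of holes at the −y end. The spacer's hole pair is at its far end (crop (445,250),(485,265)), while the stand's stud pair is at the near end (655,190),(695,192). The spacer therefore needs about a half turn. Next I'll measure precisely by casting rays.

```bash
cat >> h.py <<'E'
def ray(c,uv,z):
    uv=np.atleast_2d(np.array(uv,float)); d=np.c_[(uv[:,0]-c["cx"])/c["fx"],(uv[:,1]-c["cy"])/c["fy"],np.ones(len(uv))]@rot(c["orientation"]).T
    e=np.array(c["eye"]); return e+d*((z-e[2])/d[:,2])[:,None]
def region(c,mask,box,z,lab):
    m=np.zeros(mask.shape,np.uint8); u0,v0,u1,v1=box; m[v0:v1,u0:u1]=mask[v0:v1,u0:u1]*255
    cs,_=cv2.findContours(m,cv2.RETR_EXTERNAL,cv2.CHAIN_APPROX_NONE); k=max(cs,key=cv2.contourArea)
    q=ray(c,k[:,0,:],z)[:,:2].astype(np.float32); r=cv2.minAreaRect(q); f=cv2.moments(q.reshape(-1,1,2))
    print(lab,"rect c",np.round(r[0],1),"size",np.round(r[1],1),"ang",round(r[2],1),"centroid",np.round([f['m10']/f['m00'],f['m01']/f['m00']],1))
    return m,k
E
cat > m2.py <<'E'
from h import *
t=dict(np.load("top0.npz")); s=dict(np.load("side0.npz"))
for n,c,bx in(("top",t,dict(sp=(262,212,300,265),st=(315,165,365,228),mat=(210,155,285,225))),("side",s,dict(sp=(280,205,340,245),st=(255,165,325,205),mat=(205,205,300,265)))):
    im=c["img"].astype(int); hsv=cv2.cvtColor(c["img"],cv2.COLOR_BGR2HSV); S,Vv=hsv[...,1],hsv[...,2]
    grey=(im[...,2]-im[...,0]<(15 if n=="top" else 60))
    dark=Vv<70
    region(c,grey,bx["sp"],12,n+" spacer"); region(c,grey,bx["st"],20,n+" slab"); region(c,dark,bx["mat"],3,n+" mat")
im=t["img"].astype(int)
print("rail dark:"); region(t,im.max(2)<85,(325,170,358,222),35,"rail")
g=im.sum(2)
np.set_printoptions(linewidth=250)
print(g[176:216,330:354]//3)
E
python3 m2.py
python3 - <<'E'
import sys;sys.path.insert(0,'.')
import cv2,numpy as np
t=np.load("top0.npz")["img"]; s=np.load("side0.npz")["img"]
f=lambda a,x:cv2.resize(a,None,fx=x,fy=x,interpolation=cv2.INTER_NEAREST)
A=f(t[165:230,310:370],6);B=f(t[190:250,155:210],6);C=f(t[215:265,255:305],6)
H=400;cv2.imwrite("pics/z.png",np.hstack([cv2.copyMakeBorder(x[:H],0,H-min(H,x.shape[0]),0,4,0) for x in(A,B)]))
E
```

```text
top spacer rect c [453.7 -37. ] size [ 64.5 121.4] ang 74.0 centroid [453.5 -36.9]
top slab rect c [ 602.3 -240.3] size [106.7 166.9] ang 85.1 centroid [ 602.2 -240.3]
top mat rect c [617.4  78.2] size [195.4 175.5] ang 85.9 centroid [617.4  78.2]
side spacer rect c [449.3 -29.4] size [ 77.8 130.6] ang 73.3 centroid [448.8 -29.5]
side slab rect c [ 594.8 -295.5] size [178. 283.] ang 0.1 centroid [ 589.9 -250.1]
side mat rect c [663.3  80.8] size [124.3  62. ] ang 86.0 centroid [677.2  71.4]
rail dark:
rail rect c [ 603.8 -239. ] size [ 53.4 114.7] ang 85.1 centroid [ 602.8 -238.6]
[[109 113 115 115 115 116 115 116 117 115 115 116 115 116 116 116 117 117 117 116 117 115 116 115]
 [114 114 115 114 114 112 110 111 112 112 114 115 116 116 116 116 115 117 116 117 117 117 116 114]
 [113 114 114 114 112  97  89  90  93  93  98 102 108 112 117 117 114 112 112 114 116 118 117 117]
 [113 114 113 114 106  81  73  73  74  74  76  79  83  97 119 122 109  97  93  99 105 111 116 115]
 [113 112 114 112  98  74  67  69  69  67  68  68  71  91 120 126 112  86  75  76  83 100 114 116]
 [113 113 113 112
[... 2748 characters left out ...]
6 116]
 [116 108  77  64  69  78  82  79  71  66  66  67  66  66  65  65  80 107 122 121 118 116 116 116]
 [115 100  74  66  67  68  68  68  65  66  67  66  65  67  66  65  69  83  98 110 116 116 116 115]
 [115 102  78  69  65  64  64  64  63  64  66  67  68  66  65  67  65  71  91 108 115 115 115 115]
 [117 109  92  80  74  73  74  71  71  70  72  72  68  64  63  63  63  69  92 110 115 115 114 115]
 [117 115 111 109 107 107 107 107 105  97  93  86  79  73  72  73  72  80 102 114 116 115 115 115]
 [116 116 117 116 117 116 116 116 117 114 111 110 109 106 106 108 107 107 114 116 115 115 114 114]
 [117 117 117 117 117 115 115 115 117 116 116 117 116 116 116 116 116 117 117 117 117 116 116 115]]
```

View pics/z.png

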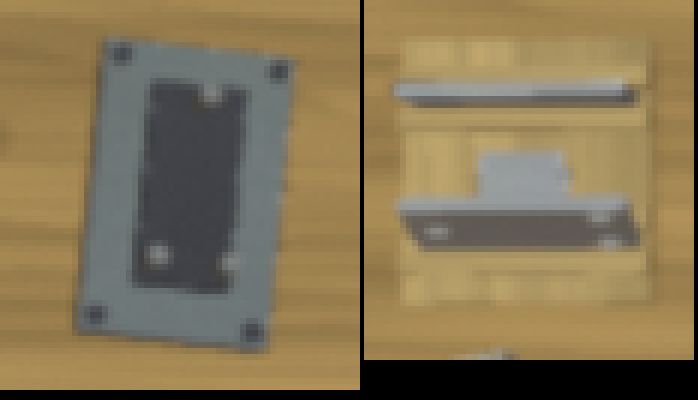

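The zoom shows the studs (zoom px (212,92), (157,253), (231,262)) and the truck plate's top edge along zoom row ~205, x 400–627. Next I'll cast rays for these from both views.

```bash
cat > m3.py <<'E'
from h import *
t=dict(np.load("top0.npz")); s=dict(np.load("side0.npz"))
yw=np.deg2rad(-4.9); Rm=np.array([[np.cos(yw),np.sin(yw)],[-np.sin(yw),np.cos(yw)]])
def cen(c,bx,th):
    u0,v0,u1,v1=bx; g=np.clip(c["img"][v0:v1,u0:u1].sum(2)/3.-th,0,None); v,u=np.mgrid[v0:v1,u0:u1]; return [(g*u).sum()/g.sum(),(g*v).sum()/g.sum()]
P=[(cen(t,(334,205,339,210),85)),(cen(t,(342,177,348,182),85)),(348.1,208.2)]
for z in(65,75):
    q=ray(t,P,z)[:,:2]; print("top studs",P,z,q.round(1).tolist(),"in stand",((q-[602.3,-240.3])@Rm.T).round(1).tolist())
q=ray(s,[(277.5,171.5),(298,179.5),(302.3,174.5)],75)[:,:2]; print("side studs",q.round(1).tolist(),((q-[602.3,-240.3])@Rm.T).round(1).tolist())
print("stand end rail edges: rows along rail axis")
# rail far edge at z=35
print(ray(t,[(337.5,178.3),(349,179.5),(333.5,211.8),(346,213.5)],35)[:,:2].round(1).tolist())
# spacer holes
im=t["img"].astype(int); print("plate top edge", ray(t,[(161.2,224.2),(180,224.2),(199,224.2)],76)[:,:2].round(1).tolist(),"ear ends",ray(t,[(174,222),(189.5,222)],58)[:,:2].round(1).tolist())
np.set_printoptions(linewidth=250)
print((im.sum(2)//3)[218:234,158:203])
print("spacer holes", ray(t,[(155+445/3.6,155+250/3.6),(155+485/3.6,155+265/3.6),(155+436/3.6,155+350/3.6)],12)[:,:2].round(1).tolist())
# rack outline
E
python3 m3.py
```

```text
top studs [[np.float64(335.9986719787517), np.float64(206.9203187250996)], [np.float64(344.7031802120141), np.float64(178.53558808682482)], (348.1, 208.2)] 65 [[562.9, -218.9], [658.5, -246.9], [559.6, -259.2]] in stand [[-41.1, 17.9], [56.5, -1.7], [-40.9, -22.4]]
top studs [[np.float64(335.9986719787517), np.float64(206.9203187250996)], [np.float64(344.7031802120141), np.float64(178.53558808682482)], (348.1, 208.2)] 75 [[561.9, -217.5], [656.9, -245.2], [558.6, -257.4]] in stand [[-42.2, 19.3], [54.8, -0.2], [-42.0, -20.8]]
side studs [[644.8, -239.4], [553.0, -207.5], [551.1, -250.4]] [[42.2, 4.5], [-52.0, 28.4], [-50.1, -14.4]]
stand end rail edges: rows along rail axis
[[663.5, -227.3], [660.4, -266.4], [549.2, -215.1], [544.5, -257.4]]
plate top edge [[491.7, 352.2], [493.1, 291.3], [494.5, 229.7]] ear ends [[500.9, 314.3], [502.1, 263.5]]
[[117 117 120 132 146 148 146 145 149 153 152 150 147 143 140 145 157 158 154 154 154 154 154 154 154 153 153 154 152 151 148 137 139 144 142 140 141 139 136 134 133 132 134 133 125]
 [121 122 123 134 146 149 146 145 149 153 151 150 147 143 1
[... 2048 characters left out ...]
 92  91  92  92  93  91  91  92  91  92  91  94 102 124 140 137 122 103  94 101 122 124]
 [122 122 126 140 148 141 122 110 108 110 109 110 110 109 109 109 109 110 110 110 110 111 111 110 109 111 111 109 110 110 110 109 110 112 115 120 128 137 134 127 120 119 122 130 120]
 [118 119 128 138 144 143 139 135 136 137 136 136 136 136 136 137 137 137 137 137 137 137 138 138 138 138 138 137 138 139 137 139 139 139 140 140 141 143 142 141 141 140 142 138 118]
 [116 118 127 138 142 143 142 142 142 142 143 143 143 143 143 144 144 144 145 144 145 145 146 145 146 145 146 146 146 146 145 147 146 147 146 146 147 147 146 146 147 147 147 140 116]]
spacer holes [[503.7, -31.8], [490.4, -69.9], [409.4, -25.3]]
```

```bash
cat >> h.py <<'E'
def go(x,y,z,yaw=None):
    """tool-axis shift in mm (at present yaw and at target yaw) and roll in rad to reach a pose"""
    st=manip.read_state(); p=st["eef_pos"]; ps=st["eef_rot"][2]
    d=np.array([x,y,z])-p
    sh=lambda a:np.round([d[0]*np.cos(a)+d[1]*np.sin(a),d[0]*np.sin(a)-d[1]*np.cos(a),-d[2]],1)
    yaw=ps if yaw is None else yaw
    print("t",round(st["clock"],2),"now",sh(ps),"then",sh(yaw),"roll",round(-(yaw-ps),3),"F",st["wrist_force"].round(1),"gap",round(st["finger_gap"],1))
E
python3 -c "
from h import *
go(453.6,-37.2,205,2.861)"
```

```text
t 0.1 now [-449.5 -478.6   -0. ] then [-469.1 -459.4   -0. ] roll 0.042 F [-0.  -0.3 -0.4] gap 94.0
```

Request:
{"fn": "arm_command", "kwargs": {
  "plan": [
    [1,0,0,0,0.042],
    [1,-0.0357,-0.0415,0,0],
    [1,-0.0357,-0.0415,0,0],
    [1,-0.0357,-0.0415,0,0],
    [1,-0.0357,-0.0415,0,0],
    [1,-0.0357,-0.0415,0,0],
    [1,-0.0357,-0.0415,0,0],
    [1,-0.0357,-0.0415,0,0],
    [1,-0.0357,-0.0415,0,0],
    [1,-0.0357,-0.0415,0.02,0],
    [1,-0.0357,-0.0415,0.02,0],
    [1,-0.0357,-0.0415,0.02,0],
    [1,-0.0357,-0.0415,0.02,0]
  ],
  "newtons": 50
}}

```text
clock: 1.72
eef_pos: [404.1, -64.8, 124.8]
eef_rot: [3.142, 0.0, 2.86]
wrist_force: [1.1, 1.0, -0.6]
finger_gap: 93.7
finger_force: 0.0
```

```bash
python3 -c "
from h import *
go(453.6,-37.2,3,2.861)"
```

```text
t 1.73 now [-39.9  40.2 121.8] then [-39.9  40.2 121.8] roll -0.001 F [ 1.1  1.  -0.6] gap 93.7
```

Request:
{"fn": "arm_command", "kwargs": {
  "plan": [
    [1,-0.02,0.02,0.02,0],
    [1,-0.02,0.0202,0.04,0],
    [1,0,0,0.04,0],
    [1,0,0,0.0218,0],
    [1,0,0,0,0]
  ]
}}

```text
clock: 2.35
eef_pos: [452.7, -35.2, 2.4]
eef_rot: [-3.141, -0.002, 2.861]
wrist_force: [0.2, -0.4, -0.1]
finger_gap: 94.1
finger_force: 0.0
```

```bash
python3 - <<'E'
from h import *
go(453.6,-37.2,3,2.861)
for n in("top","side"):
    c=eyes.camera(n); np.savez(f"{n}1.npz",**c)
    if n=="top": cv2.imwrite("pics/t1.png",cv2.resize(c["img"][200:290,220:340],(800,600)))
E
```

```text
t 2.35 now [-1.5 -1.7 -0.6] then [-1.5 -1.7 -0.6] roll -0.0 F [ 0.2 -0.4 -0.1] gap 94.1
```

View pics/t1.png

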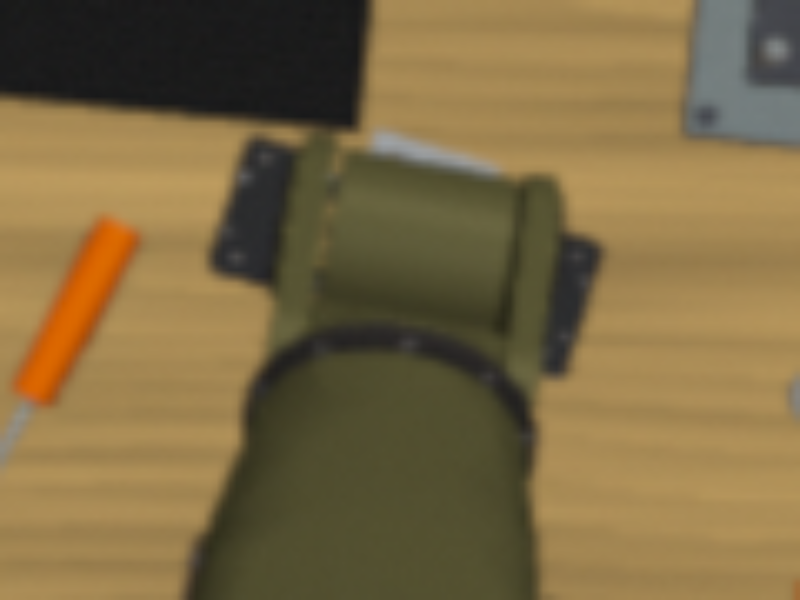

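Top view: the gripper straddles the spacer (visible at (430,150)) and nothing is in the way. Now I'll grip, lift and turn it.

Request:
{"fn": "arm_command", "kwargs": {
  "plan": [
    [-0.5,-0.0015,0,0,0],
    [-0.5,0,0,0,0],
    [-0.5,0,0,0,0],
    [-0.5,0,0,0,0],
    [-0.5,0,0,0,0],
    [-0.5,0,0,-0.03,0],
    [-0.5,0,0,-0.04,0.184],
    [-0.5,0,0,0,0.184],
    [-0.5,0,0,0,0.184],
    [-0.5,0,0,0,0.184],
    [-0.5,0,0,0,0.184],
    [-0.5,0,0,0,0.184],
    [-0.5,0,0,0,0.184]
  ],
  "newtons": 50
}}

```text
clock: 4.08
eef_pos: [454.4, -35.6, 73.3]
eef_rot: [-3.141, -0.0, 1.567]
wrist_force: [-0.2, 0.4, -2.9]
finger_gap: 65.6
finger_force: 50.0
```

Request:
{"fn": "arm_command", "kwargs": {
  "plan": [
    [-0.5,0,0,0,0.1836],
    [-0.5,0,0,0,0.1836],
    [-0.5,0,0,0,0.1836],
    [-0.5,0,0,0,0.1836],
    [-0.5,0,0,0,0.1836],
    [-0.5,0,0,0,0.1836],
    [-0.5,0,0,0,0.1836],
    [-0.5,0,0,0,0.1836],
    [-0.5,0,0,0,0.1836],
    [-0.5,0,0,0,0]
  ]
}}

```text
clock: 5.32
eef_pos: [454.5, -35.6, 73.4]
eef_rot: [-3.141, 0.001, -0.078]
wrist_force: [-0.6, 0.4, -2.7]
finger_gap: 65.1
finger_force: 50.0
```

```bash
python3 -c "
from h import *
go(473.8,-229.3,54,-0.0855)"
```

```text
t 5.33 now [ 34.4 191.6  19.4] then [ 35.8 191.3  19.4] roll 0.007 F [-0.6  0.4 -2.7] gap 65.1
```

Request:
{"fn": "arm_command", "kwargs": {
  "plan": [
    [-0.5,0.0,0.03,0,0.0065],
    [-0.5,0.006,0.0403,0,0],
    [-0.5,0.01,0.0403,0,0],
    [-0.5,0.01,0.0403,0.006,0],
    [-0.5,0.0098,0.0404,0.0134,0],
    [-0.5,0,0,0,0],
    [-0.5,0,0,0,0]
  ]
}}

```text
clock: 6.2
eef_pos: [473.9, -228.9, 54.0]
eef_rot: [-3.141, 0.001, -0.083]
wrist_force: [-0.2, 0.4, -2.0]
finger_gap: 65.3
finger_force: 50.0
```

```bash
python3 - <<'E'
from h import *
go(473.8,-229.3,54,-0.0855)
im=[]
for n,b in(("top",(300,160,390,280)),("side",(240,150,340,240))):
    c=eyes.camera(n); np.savez(f"{n}2.npz",**c); u0,v0,u1,v1=b
    im.append(cv2.resize(c["img"][v0:v1,u0:u1],(395,590),interpolation=cv2.INTER_CUBIC))
cv2.imwrite("pics/t2.png",np.hstack(im))
E
```

```text
t 6.2 now [-0.   0.4  0. ] then [-0.   0.4  0. ] roll 0.002 F [-0.2  0.4 -2. ] gap 65.3
```

View pics/t2.png

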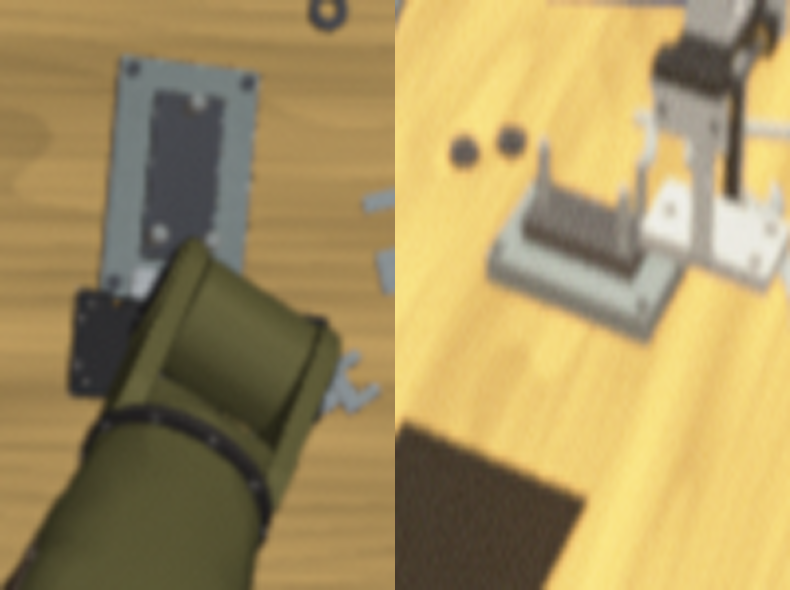

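The spacer is held level, with its leading edge just short of the stud pair (side crop ~(640,225)). Now I'll probe in +x.

Request:
{"fn": "arm_command", "kwargs": {
  "plan": [
    [-0.5,0.003,0,0,0],
    [-0.5,0.003,0,0,0],
    [-0.5,0.002,0,0,0],
    [-0.5,0.002,0,0,0],
    [-0.5,0.001,0,0,0],
    [-0.5,0.001,0,0,0]
  ]
}}

```text
clock: 7.05
eef_pos: [486.1, -230.4, 54.2]
eef_rot: [3.142, 0.0, -0.086]
wrist_force: [0.1, 0.1, -3.1]
finger_gap: 65.3
finger_force: 50.0
```

Request:
{"fn": "arm_command", "kwargs": {
  "plan": [
    [-0.5,0.001,0,0,0],
    [-0.5,0.001,0,0,0],
    [-0.5,0.001,0,0,0]
  ]
}}

```text
clock: 7.42
eef_pos: [489.1, -230.7, 54.3]
eef_rot: [3.142, -0.0, -0.086]
wrist_force: [-0.1, 0.4, -2.0]
finger_gap: 65.4
finger_force: 50.0
```

Request:
{"fn": "arm_command", "kwargs": {
  "plan": [
    [-0.5,0.001,0,0,0],
    [-0.5,0.001,0,0,0],
    [-0.5,0.001,0,0,0]
  ]
}}

```text
clock: 7.8
eef_pos: [491.3, -230.8, 53.9]
eef_rot: [-3.141, 0.002, -0.086]
wrist_force: [-8.7, -0.1, -0.2]
finger_gap: 65.3
finger_force: 50.0
```

Request:
{"fn": "arm_command", "kwargs": {
  "plan": [
    [-0.5,0.001,0,0,0],
    [-0.5,0.001,0,0,0]
  ]
}}

```text
clock: 8.05
eef_pos: [491.4, -230.7, 53.3]
eef_rot: [-3.14, 0.007, -0.086]
wrist_force: [-20.1, -1.4, 2.6]
finger_gap: 65.0
finger_force: 50.0
```

Contact came at TCP x ≈ 491.2. Aligned is 114 mm farther along the stand axis, at about (604.8, −240.5).

Request:
{"fn": "arm_command", "kwargs": {
  "plan": [
    [-0.5,-0.006,0,0,0],
    [-0.5,0,0,-0.032,0],
    [-0.5,0.03,0,0,0],
    [-0.5,0.045,0,0,0],
    [-0.5,0.03,0,0,0],
    [-0.5,0.012,0,0,0],
    [-0.5,0,0,0,0],
    [-0.5,0,0,0,0]
  ]
}}

```text
clock: 9.05
eef_pos: [604.2, -240.6, 86.2]
eef_rot: [-3.142, 0.0, -0.086]
wrist_force: [-0.1, -0.0, -1.9]
finger_gap: 65.7
finger_force: 50.0
```

```bash
python3 -c "
from h import *
go(604.8,-240.5,80,-0.0855)"
```

```text
t 9.05 now [ 0.6 -0.2  6.2] then [ 0.6 -0.2  6.2] roll -0.001 F [-0.1 -0.  -1.9] gap 65.7
```

Request:
{"fn": "arm_command", "kwargs": {
  "plan": [
    [-0.5,0.0006,-0.0002,0.004,0],
    [-0.5,0,0,0.004,0],
    [-0.5,0,0,0.003,0],
    [-0.5,0,0,0.003,0],
    [-0.5,0,0,0.001,0]
  ]
}}

```text
clock: 9.68
eef_pos: [605.0, -241.2, 71.1]
eef_rot: [3.141, 0.0, -0.086]
wrist_force: [-2.6, -4.3, 1.9]
finger_gap: 65.0
finger_force: 50.0
```

Request:
{"fn": "arm_command", "kwargs": {
  "plan": [
    [-0.5,-0.0003,0.0006,0.004,0],
    [-0.5,0,0,0.006,0],
    [-0.5,0,0,0.007,0],
    [-0.5,0,0,0.006,0],
    [-0.5,0,0,0.004,0]
  ]
}}

```text
clock: 10.3
eef_pos: [604.9, -241.2, 43.8]
eef_rot: [3.141, 0.0, -0.086]
wrist_force: [-2.5, -4.9, 0.3]
finger_gap: 65.2
finger_force: 50.0
```

Request:
{"fn": "arm_command", "kwargs": {
  "plan": [
    [-0.5,0,0,0.003,0],
    [-0.5,0,0,0.002,0],
    [-0.5,0,0,0.002,0],
    [-0.5,0,0,0.001,0]
  ]
}}

```text
clock: 10.8
eef_pos: [605.1, -241.2, 38.8]
eef_rot: [3.141, -0.001, -0.086]
wrist_force: [-15.8, 2.1, 29.7]
finger_gap: 65.1
finger_force: 50.0
```

Request:
{"fn": "arm_command", "kwargs": {
  "plan": [
    [0.8,0,0,-0.002,0],
    [0.8,0,0,0,0],
    [0.8,0,0,0,0],
    [0.8,0,0,-0.03,0],
    [-1,0,0,-0.01,0],
    [-1,0,0,0,0],
    [-1,0,0,0,0],
    [-1,0,0,0,0],
    [-1,0,0,0,0],
    [-1,0,0,0.015,0],
    [-1,0,0,0.006,0]
  ]
}}

```text
clock: 12.18
eef_pos: [604.3, -240.8, 55.4]
eef_rot: [-3.141, 0.002, -0.086]
wrist_force: [1.1, -0.1, 0.3]
finger_gap: 18.0
finger_force: 0.0
```

Request:
{"fn": "arm_command", "kwargs": {
  "plan": [
    [-1,0,0,0.004,0],
    [-1,0,0,0.003,0],
    [-1,0,0,0.002,0],
    [-1,0,0,0.002,0]
  ]
}}

```text
clock: 12.68
eef_pos: [605.1, -241.2, 47.2]
eef_rot: [3.141, -0.001, -0.086]
wrist_force: [-8.0, 4.2, 19.8]
finger_gap: 0.3
finger_force: 9.5
```

The spacer's top is felt at 47 mm, so it is fully home. Now to the rack.

Request:
{"fn": "arm_command", "kwargs": {
  "plan": [
    [-1,0,0,-0.06,0],
    [-0.15,0,0,-0.06,-0.1867],
    [-0.15,0,0,0,-0.1867],
    [-0.15,0,0,0,-0.1867],
    [-0.15,0,0,0,-0.1867],
    [-0.15,0,0,0,-0.1867],
    [-0.15,0,0,0,-0.1867],
    [-0.15,0,0,0,-0.1867],
    [-0.15,0,0,0,-0.1867],
    [-0.15,0,0,0,-0.1867]
  ]
}}

```text
clock: 13.92
eef_pos: [605.0, -241.1, 166.4]
eef_rot: [3.141, 0.0, 1.6]
wrist_force: [0.3, -0.2, -0.3]
finger_gap: 40.0
finger_force: 0.0
```

```bash
python3 -c "
from h import *
go(493.8,331.5,130,1.594)"
```

```text
t 13.93 now [575.6 -94.2  36.4] then [575.  -97.8  36.4] roll 0.006 F [ 0.3 -0.2 -0.3] gap 40.0
```

Request:
{"fn": "arm_command", "kwargs": {
  "plan": [
    [-0.15,0.0575,-0.0096,0,0.004],
    [-0.15,0.0575,-0.0097,0,0],
    [-0.15,0.0575,-0.0097,0,0],
    [-0.15,0.0575,-0.0097,0,0],
    [-0.15,0.0575,-0.0097,0,0],
    [-0.15,0.0575,-0.0097,0,0],
    [-0.15,0.0575,-0.0097,0.009,0],
    [-0.15,0.0575,-0.0097,0.009,0],
    [-0.15,0.0575,-0.0097,0.009,0],
    [-0.15,0.0575,-0.0097,0.009,0],
    [-0.15,0,0,0,0],
    [-0.15,0,0,0,0]
  ]
}}

```text
clock: 15.42
eef_pos: [496.7, 331.6, 130.3]
eef_rot: [3.141, 0.0, 1.59]
wrist_force: [-0.2, 0.4, 0.5]
finger_gap: 39.7
finger_force: 0.0
```

```bash
python3 - <<'E'
from h import *
go(493.8,331.5,34,1.594)
c=eyes.camera("side"); np.savez("side3.npz",**c)
cv2.imwrite("pics/s3.png",cv2.resize(c["img"][200:320,180:340],(800,600),interpolation=cv2.INTER_CUBIC))
E
```

```text
t 15.43 now [-0.  -2.9 96.3] then [ 0.  -2.9 96.3] roll -0.004 F [-0.2  0.4  0.5] gap 39.7
```

View pics/s3.png

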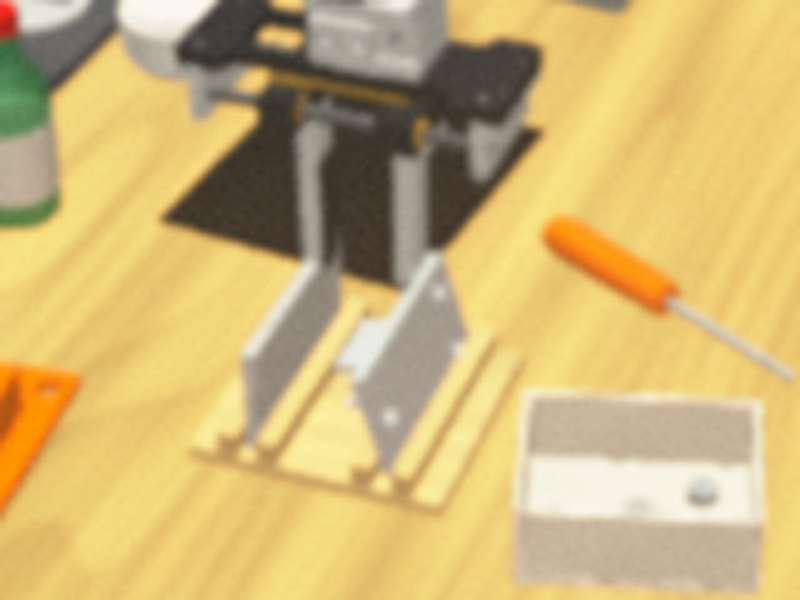

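The side view shows the finger tips at about (315,260) and (405,285), still above the plate. I'll check that against the projection of the TCP, then descend.

```bash
python3 - <<'E'
from h import *
c=dict(np.load("side3.npz"))
def proj(p):
    q=rot(c["orientation"]).T@(np.array(p)-c["eye"]); return q[0]/q[2]*c["fx"]+c["cx"],q[1]/q[2]*c["fy"]+c["cy"]
crop=lambda p:(np.array([5*(proj(p)[0]-180),5*(proj(p)[1]-200)])).round()
print("tips",crop((516.7,331.5,130)),crop((476.7,331.5,130)))
print("plate top corners pred",crop((493.3,352.5,76)),crop((496.1,229,76)),"img (362,375),(437,255)")
print("far plate",crop((573,352.5,76)),"img (248,355)")
E
```

```text
tips [325. 258.] [394. 274.]
plate top corners pred [352. 370.] [434. 243.] img (362,375),(437,255)
far plate [219. 337.] img (248,355)
```

Request:
{"fn": "arm_command", "kwargs": {
  "plan": [
    [-0.15,0,-0.003,0.03,-0.003],
    [-0.15,0,0,0.03,0],
    [-0.15,0,0,0.02,0],
    [-0.15,0,0,0.016,0],
    [-0.15,0,0,0,0]
  ]
}}

```text
clock: 16.1
eef_pos: [493.7, 331.0, 33.6]
eef_rot: [-3.14, 0.001, 1.592]
wrist_force: [0.4, -0.6, 0.7]
finger_gap: 39.9
finger_force: 0.0
```

Request:
{"fn": "arm_command", "kwargs": {
  "plan": [
    [-1,0,0,0,0],
    [-1,0,0,0,0],
    [-1,0,0,0,0],
    [-1,0,0,0,0],
    [-1,0,0,0,0]
  ],
  "newtons": 10
}}

```text
clock: 16.73
eef_pos: [491.2, 332.0, 35.0]
eef_rot: [-3.136, 0.001, 1.594]
wrist_force: [-20.1, -1.5, 13.0]
finger_gap: 22.6
finger_force: 11.5
```

The fingers stop at 22.6 mm with a push in −x. The plate is probably leaning in its slot with its top towards +x. I'll shift the tool −x so that closing uprights it.

Request:
{"fn": "arm_command", "kwargs": {
  "plan": [
    [-1,0,-0.002,0,0],
    [-1,0,-0.002,0,0],
    [-1,0,-0.002,0,0],
    [-1,0,0,0,0]
  ],
  "newtons": 10
}}

```text
clock: 17.23
eef_pos: [486.7, 331.8, 34.9]
eef_rot: [-3.14, 0.0, 1.593]
wrist_force: [-7.2, -1.3, 4.1]
finger_gap: 16.5
finger_force: 9.8
```

Request:
{"fn": "arm_command", "kwargs": {
  "plan": [
    [-1,0,-0.002,0,0],
    [-1,0,-0.002,0,0],
    [-1,0,0,0,0],
    [-1,0,0,0,0]
  ],
  "newtons": 20
}}

```text
clock: 17.73
eef_pos: [480.5, 331.5, 34.0]
eef_rot: [-3.135, 0.002, 1.594]
wrist_force: [-19.8, -0.2, 5.2]
finger_gap: 8.9
finger_force: 19.9
```

Request:
{"fn": "arm_command", "kwargs": {
  "plan": [
    [-1,0,-0.003,0,0],
    [-1,0,0,0,0],
    [-1,0,0,0,0],
    [-1,0,0,0,0]
  ],
  "newtons": 50
}}

```text
clock: 18.23
eef_pos: [479.5, 331.5, 34.2]
eef_rot: [-3.139, 0.0, 1.593]
wrist_force: [-8.6, 0.9, -1.0]
finger_gap: 7.7
finger_force: 50.0
```

Request:
{"fn": "arm_command", "kwargs": {
  "plan": [
    [-1,0,-0.0013,-0.01,0],
    [-1,0,0,-0.03,0],
    [-1,0,0,-0.045,0],
    [-1,0,0,-0.025,0],
    [-1,0,0,0,0]
  ]
}}

```text
clock: 18.85
eef_pos: [480.4, 331.9, 146.7]
eef_rot: [3.137, -0.002, 1.593]
wrist_force: [0.6, 0.3, -4.1]
finger_gap: 8.0
finger_force: 50.0
```

```bash
python3 -c "
from h import *
go(649,119,45,1.594)"
```

```text
t 18.85 now [-216.6  163.8  101.7] then [-216.8  163.6  101.7] roll -0.001 F [ 0.6  0.3 -4.1] gap 8.0
```

Request:
{"fn": "arm_command", "kwargs": {
  "plan": [
    [-1,-0.0361,0.0273,0,0],
    [-1,-0.0361,0.0273,0,0],
    [-1,-0.0361,0.0273,0,0],
    [-1,-0.0361,0.0273,0.01,0],
    [-1,-0.0361,0.0273,0.03,0],
    [-1,-0.0361,0.0273,0.03,0],
    [-1,0,0,0.03,0],
    [-1,0,0,0.008,0],
    [-1,0,0,0.005,0]
  ]
}}

```text
clock: 19.98
eef_pos: [647.8, 119.0, 31.1]
eef_rot: [-3.142, 0.0, 1.594]
wrist_force: [-0.1, -0.2, -4.0]
finger_gap: 7.9
finger_force: 50.0
```

Request:
{"fn": "arm_command", "kwargs": {
  "plan": [
    [-1,0,0,0.003,0],
    [-1,0,0,0.002,0],
    [-1,0,0,0.001,0]
  ]
}}

```text
clock: 20.35
eef_pos: [648.3, 119.0, 27.0]
eef_rot: [3.14, -0.0, 1.594]
wrist_force: [-7.2, 0.7, 13.6]
finger_gap: 7.9
finger_force: 50.0
```

```bash
python3 - <<'E'
from h import *
go(649,119,27,1.594)
c=eyes.camera("side"); np.savez("side4.npz",**c)
cv2.imwrite("pics/s4.png",cv2.resize(c["img"][150:270,190:350],(800,600),interpolation=cv2.INTER_CUBIC))
E
```

```text
t 20.35 now [-0.   0.7 -0. ] then [-0.   0.7 -0. ] roll -0.0 F [-7.2  0.7 13.6] gap 7.9
```

View pics/s4.png

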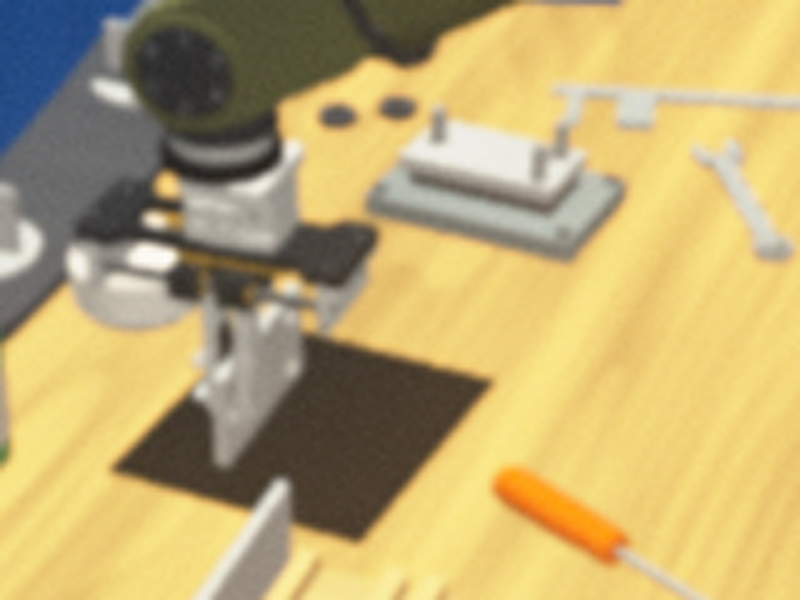

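The plate stands upright on the mat, lower edge down at crop (225,460). The spacer is on the studs. Now I'll tip the plate back by opening slowly while moving the tool −x.

Request:
{"fn": "arm_command", "kwargs": {
  "plan": [
    [-1,0,0,-0.0015,0],
    [-0.82,0,0,0,0],
    [-0.79,0,-0.0015,0,0],
    [-0.76,0,-0.0015,0,0],
    [-0.73,0,-0.0015,0,0],
    [-0.7,0,-0.0015,0,0],
    [-0.67,0,-0.0015,0,0],
    [-0.64,0,-0.0016,0,0],
    [-0.61,0,-0.0016,0,0],
    [-0.58,0,-0.0016,0,0],
    [-0.55,0,-0.0016,0,0],
    [-0.53,0,-0.0016,0,0],
    [-0.53,0,0,0,0]
  ],
  "newtons": 10
}}

```text
clock: 22.02
eef_pos: [632.4, 118.3, 26.8]
eef_rot: [-3.142, 0.0, 1.593]
wrist_force: [0.8, -0.2, 0.2]
finger_gap: 22.2
finger_force: 0.7
```

```bash
python3 - <<'E'
from h import *
go(649,119,27,1.594)
c=eyes.camera("side"); np.savez("side5.npz",**c)
cv2.imwrite("pics/s5.png",cv2.resize(c["img"][190:260,210:310],(800,560),interpolation=cv2.INTER_CUBIC))
E
```

```text
t 22.02 now [ 0.3 16.6 -0.2] then [ 0.3 16.6 -0.2] roll -0.001 F [ 0.8 -0.2  0.2] gap 22.2
```

View pics/s5.png

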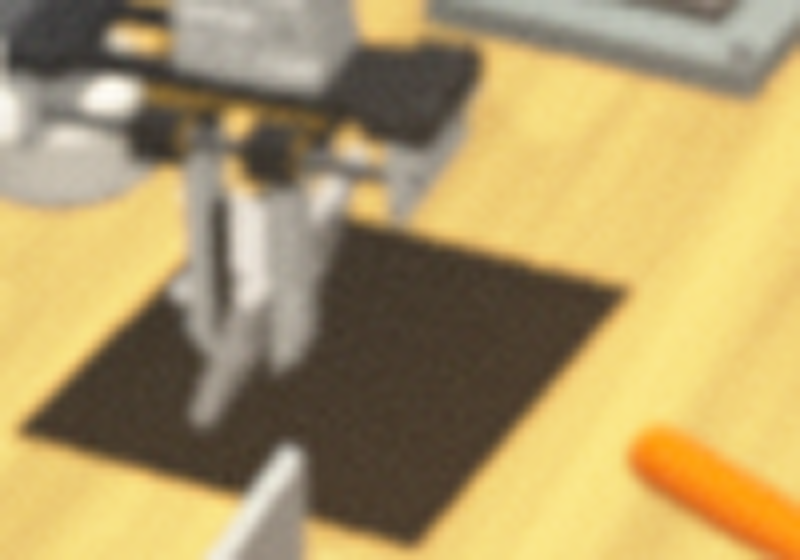

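The plate leans back ~20–25° on the back finger (crop (285,340)), its lower edge holding at (205,420). I'll keep opening and lower it.

Request:
{"fn": "arm_command", "kwargs": {
  "plan": [
    [-0.4,0,-0.0015,0,0],
    [-0.28,0,-0.0015,0,0],
    [-0.15,0,-0.0016,0,0],
    [-0.02,0,0,0.002,0],
    [0.11,0,0,0.002,0],
    [0.24,0,0,0.002,0],
    [0.37,0,0,0.002,0],
    [0.5,0,0,0.002,0],
    [0.63,0,0,0.002,0],
    [0.76,0,0,0.002,0],
    [0.88,0,0,0,0],
    [1,0,0,0,0],
    [1,0,-0.003,0,0],
    [1,0,-0.003,0,0],
    [1,0,-0.003,0,0],
    [1,0,-0.003,0,0],
    [1,0,-0.003,0,0],
    [1,0,0,0,0]
  ]
}}

```text
clock: 24.32
eef_pos: [612.7, 117.9, 12.8]
eef_rot: [-3.142, 0.0, 1.593]
wrist_force: [-0.3, -0.6, -0.2]
finger_gap: 93.9
finger_force: 0.0
```

Request:
{"fn": "arm_command", "kwargs": {
  "plan": [
    [1,0,0,-0.03,0],
    [1,0,0,-0.06,0],
    [1,0.06,0,-0.04,0],
    [1,0.06,0,0,0],
    [1,0,0,0,0]
  ]
}}

```text
clock: 24.95
eef_pos: [609.7, 233.4, 137.6]
eef_rot: [3.141, -0.001, 1.597]
wrist_force: [-0.8, -0.1, -0.5]
finger_gap: 94.3
finger_force: 0.0
```

```bash
python3 - <<'E'
from h import *
for n in("top","side"):
    c=eyes.camera(n); np.savez(f"{n}6.npz",**c)
    w=cloud(c); im=c["img"].astype(int); V=c["img"].max(2)
    near=(abs(w[...,0]-617)<100)&(abs(w[...,1]-78)<100)&(w[...,2]<70)
    m=((V>(85 if n=="top" else 95))&near&(w[...,2]<60)&(abs(w[...,0]-617)<78)&(abs(w[...,1]-78)<88)).astype(np.uint8)
    m=cv2.morphologyEx(m,cv2.MORPH_OPEN,np.ones((3,3),np.uint8))
    cs,_=cv2.findContours(m,cv2.RETR_EXTERNAL,cv2.CHAIN_APPROX_NONE)
    for k in sorted(cs,key=cv2.contourArea)[-2:]:
        q=ray(c,k[:,0,:],11 if n=="top" else 11)[:,:2].astype(np.float32); r=cv2.minAreaRect(q)
        print(n,"area",cv2.contourArea(k),np.round(r[0],1),np.round(r[1],1),round(r[2],1),cv2.boundingRect(k))
    p=w[m>0]; print("z pct",np.nanpercentile(p[:,2],[5,25,50,75,95]).round(1))
    h=p[p[:,2]>28]; print("ears",len(h),np.nanmedian(h,0).round(1),np.nanpercentile(h,[5,95],axis=0).round(1).tolist())
E
```

```text
top area 683.0 [618.8  82.4] [127.   69.2] 85.7 (227, 179, 39, 23)
z pct [ 2.   7.3 10.9 14.5 41.1]
ears 68 [620.8  82.9  42.1] [[604.3, 64.2, 30.3], [634.0, 103.1, 49.5]]
side area 513.0 [618.3  84.3] [146.8  85.8] 85.6 (232, 221, 36, 27)
z pct [ 0.8  6.4  9.9 13.  39. ]
ears 58 [604.4  91.9  39. ] [[600.2, 66.6, 28.5], [630.8, 104.6, 44.8]]
```

The plate is flat, ears up, at about (618.5, 82.3) with its long axis at 85.7°. I'll regrip it by the ears.

```bash
python3 -c "
from h import *
go(618.5,82.3,16,1.497)"
```

```text
t 25.05 now [-147.7    4.9  121. ] then [-146.6   19.2  121. ] roll 0.097 F [ 0.3 -1.   0.2] gap 93.8
```

Request:
{"fn": "arm_command", "kwargs": {
  "plan": [
    [0.28,0,0,0,0.0965],
    [0.28,-0.0488,0.0064,0,0],
    [0.28,-0.0489,0.0064,0,0],
    [0.28,-0.0489,0.0064,0.01,0],
    [0.28,0,0,0.045,0],
    [0.28,0,0,0.04,0],
    [0.28,0,0,0.02,0],
    [0.28,0,0,0.006,0],
    [0.28,0,0,0,0]
  ]
}}

```text
clock: 26.18
eef_pos: [619.2, 82.0, 17.3]
eef_rot: [3.14, -0.0, 1.497]
wrist_force: [-0.1, 0.1, 0.5]
finger_gap: 60.1
finger_force: 0.0
```

Request:
{"fn": "arm_command", "kwargs": {
  "plan": [
    [-1,0,0,0,0],
    [-1,0,0,0,0],
    [-1,0,0,0,0],
    [-1,0,0,0,0],
    [-1,0,0,0,0]
  ],
  "newtons": 15
}}

```text
clock: 26.8
eef_pos: [618.8, 82.2, 16.8]
eef_rot: [3.141, -0.0, 1.497]
wrist_force: [-0.9, 0.0, 4.1]
finger_gap: 29.8
finger_force: 15.0
```

Request:
{"fn": "arm_command", "kwargs": {
  "plan": [
    [-1,0,0,0,0],
    [-1,0,0,0,0],
    [-1,0,0,-0.02,0],
    [-1,0,0,-0.05,0],
    [-1,0,0,-0.02,0.1758],
    [-1,0,0,0,0.1758],
    [-1,0,0,0,0.1758],
    [-1,0,0,0,0.1758],
    [-1,0,0,0,0.1758],
    [-1,0,0,0,0.1758],
    [-1,0,0,0,0.1758],
    [-1,0,0,0,0.1758],
    [-1,0,0,0,0.1758],
    [-1,0,0,0,0]
  ],
  "newtons": 50
}}

```text
clock: 28.55
eef_pos: [618.5, 82.2, 107.0]
eef_rot: [3.142, 0.0, -0.084]
wrist_force: [0.4, 1.0, -3.8]
finger_gap: 29.8
finger_force: 50.0
```

```bash
python3 - <<'E'
from h import *
go(475,-229.4,74,-0.0857)
c=eyes.camera("side"); w=cloud(c); im=c["img"].astype(int)
# plate hanging: points z 75..120 around tool
p=w[(abs(w[...,0]-618)<75)&(abs(w[...,1]-82)<60)&(w[...,2]>75)&(w[...,2]<112)]
print(len(p), np.nanpercentile(p,[2,50,98],axis=0).round(1).tolist())
E
```

```text
t 28.55 now [-116.7  322.5   33. ] then [-116.3  322.7   33. ] roll 0.001 F [ 0.4  1.  -3.8] gap 29.8
426 [[552.4, 53.7, 92.0], [600.0, 97.2, 99.8], [675.9, 119.8, 108.4]]
```

Request:
{"fn": "arm_command", "kwargs": {
  "plan": [
    [-1,-0.0194,0.0538,0,0.001],
    [-1,-0.0194,0.0538,0,0],
    [-1,-0.0194,0.0538,0,0],
    [-1,-0.0194,0.0538,0,0],
    [-1,-0.0194,0.0538,0,0],
    [-1,-0.0194,0.0538,0,0],
    [-1,0,0,0.02,0],
    [-1,0,0,0.013,0],
    [-1,0,0,0,0],
    [-1,0,0,0,0]
  ]
}}

```text
clock: 29.85
eef_pos: [475.4, -228.9, 74.0]
eef_rot: [3.141, -0.001, -0.085]
wrist_force: [1.0, -1.1, -3.4]
finger_gap: 29.5
finger_force: 50.0
```

Request:
{"fn": "arm_command", "kwargs": {
  "plan": [
    [-1,0.003,0,0,0],
    [-1,0.003,0,0,0],
    [-1,0.002,0,0,0],
    [-1,0.001,0,0,0],
    [-1,0.001,0,0,0]
  ]
}}

```text
clock: 30.48
eef_pos: [484.8, -230.2, 73.4]
eef_rot: [-3.142, 0.0, -0.086]
wrist_force: [-0.3, 0.3, -4.5]
finger_gap: 29.5
finger_force: 50.0
```

Request:
{"fn": "arm_command", "kwargs": {
  "plan": [
    [-1,0.001,0,0,0],
    [-1,0.001,0,0,0],
    [-1,0.001,0,0,0]
  ]
}}

```text
clock: 30.85
eef_pos: [487.9, -230.5, 73.4]
eef_rot: [3.142, 0.0, -0.086]
wrist_force: [0.8, 0.1, -4.4]
finger_gap: 29.7
finger_force: 50.0
```

Request:
{"fn": "arm_command", "kwargs": {
  "plan": [
    [-1,0.001,0,0,0],
    [-1,0.001,0,0,0]
  ]
}}

```text
clock: 31.1
eef_pos: [489.9, -230.7, 73.4]
eef_rot: [3.142, -0.0, -0.086]
wrist_force: [0.3, 0.1, -3.7]
finger_gap: 29.7
finger_force: 50.0
```

Request:
{"fn": "arm_command", "kwargs": {
  "plan": [
    [-1,0.001,0,0,0],
    [-1,0.001,0,0,0],
    [-1,0.001,0,0,0]
  ]
}}

```text
clock: 31.48
eef_pos: [492.8, -230.9, 73.4]
eef_rot: [-3.142, 0.0, -0.087]
wrist_force: [-3.8, -1.0, -1.9]
finger_gap: 29.8
finger_force: 50.0
```

Request:
{"fn": "arm_command", "kwargs": {
  "plan": [
    [-1,0.001,0,0,0],
    [-1,0.001,0,0,0]
  ]
}}

```text
clock: 31.72
eef_pos: [493.1, -230.9, 73.2]
eef_rot: [-3.141, 0.004, -0.086]
wrist_force: [-19.1, 1.3, 7.1]
finger_gap: 29.5
finger_force: 50.0
```

Request:
{"fn": "arm_command", "kwargs": {
  "plan": [
    [-1,-0.006,0,0,0],
    [-1,0,0,-0.022,0],
    [-1,0,0,0,0],
    [-1,0.03,0,0,0],
    [-1,0.045,0,0,0],
    [-1,0.03,0,0,0],
    [-1,0.012,0,0,0],
    [-1,0,0,0,0],
    [-1,0,0,0,0]
  ]
}}

```text
clock: 32.85
eef_pos: [604.7, -240.6, 94.8]
eef_rot: [-3.141, 0.001, -0.087]
wrist_force: [-0.1, 0.6, -4.1]
finger_gap: 29.6
finger_force: 50.0
```

```bash
python3 -c "
from h import *
go(606.2,-241,90,-0.0857)"
```

```text
t 32.85 now [1.5 0.3 4.8] then [1.5 0.3 4.8] roll -0.001 F [-0.1  0.6 -4.1] gap 29.6
```

Request:
{"fn": "arm_command", "kwargs": {
  "plan": [
    [-1,0.0015,0.0003,0.003,0],
    [-1,0,0,0.003,0],
    [-1,0,0,0.003,0],
    [-1,0,0,0.003,0],
    [-1,0,0,0.001,0]
  ]
}}

```text
clock: 33.48
eef_pos: [606.6, -241.3, 82.2]
eef_rot: [3.141, 0.0, -0.087]
wrist_force: [-1.0, -2.1, -2.0]
finger_gap: 29.5
finger_force: 50.0
```

Request:
{"fn": "arm_command", "kwargs": {
  "plan": [
    [-1,0,0.0002,0.004,0],
    [-1,0,0,0.005,0],
    [-1,0,0,0.005,0],
    [-1,0,0,0.003,0]
  ]
}}

```text
clock: 33.98
eef_pos: [606.7, -241.4, 65.0]
eef_rot: [3.142, 0.0, -0.086]
wrist_force: [-2.9, -3.5, -1.7]
finger_gap: 29.6
finger_force: 50.0
```

Request:
{"fn": "arm_command", "kwargs": {
  "plan": [
    [-1,0,0,0.002,0],
    [-1,0,0,0.002,0],
    [-1,0,0,0.002,0],
    [-1,0,0,0.001,0]
  ]
}}

```text
clock: 34.48
eef_pos: [606.9, -241.5, 60.7]
eef_rot: [3.141, -0.001, -0.087]
wrist_force: [-16.7, 2.1, 25.1]
finger_gap: 29.7
finger_force: 50.0
```

Request:
{"fn": "arm_command", "kwargs": {
  "plan": [
    [0.06,0,0,-0.002,0],
    [0.06,0,0,0,0],
    [0.06,0,0,0,0],
    [0.06,0,0,-0.03,0],
    [-1,0,0,-0.02,0],
    [-1,0,0,0,0],
    [-1,0,0,0,0],
    [-1,0,0,0,0],
    [-1,0,0,0,0],
    [-1,0,0,0.012,0],
    [-1,0,0,0.006,0],
    [-1,0,0,0.003,0],
    [-1,0,0,0.002,0],
    [-1,0,0,0.001,0]
  ]
}}

```text
clock: 36.22
eef_pos: [606.9, -241.4, 86.5]
eef_rot: [3.142, -0.0, -0.087]
wrist_force: [-0.6, 0.3, 0.3]
finger_gap: 0.2
finger_force: 0.0
```

Request:
{"fn": "arm_command", "kwargs": {
  "plan": [
    [-1,0,0,-0.02,0],
    [-0.57,0,0,0,0],
    [-0.57,0,0,0,0],
    [-0.57,0,0,0,0],
    [-0.57,0,0,0.01,0],
    [-0.57,0,0,0.004,0],
    [-0.57,0,0,0.002,0],
    [-0.57,0,0,0.002,0],
    [-0.57,0,0,0.002,0]
  ]
}}

```text
clock: 37.35
eef_pos: [607.0, -241.4, 89.1]
eef_rot: [3.141, -0.001, -0.086]
wrist_force: [-16.0, 7.5, 32.8]
finger_gap: 20.2
finger_force: 16.6
```

The ear tops are at 89 mm, exactly the seated height. I'll retreat and check the scene.

Request:
{"fn": "arm_command", "kwargs": {
  "plan": [
    [-0.57,0,0,-0.04,0],
    [0,0,0,-0.06,0],
    [0,-0.05,0,-0.03,0],
    [0,-0.05,0,0,0],
    [0,-0.05,0,0,0],
    [0,-0.05,0,0,0],
    [0,-0.03,0,0,0],
    [0,0,0,0,0],
    [0,0,0,0,0]
  ]
}}

```text
clock: 38.48
eef_pos: [378.3, -221.6, 216.7]
eef_rot: [3.141, -0.001, -0.087]
wrist_force: [1.1, 1.3, 0.7]
finger_gap: 46.8
finger_force: 0.0
```

```bash
python3 - <<'E'
from h import *
go(600,-240,200)
a=np.load("top0.npz"); c=eyes.camera("top"); w=cloud(c)
for n,x,y,r in(("plate slab",606,-241,60),):
    m=(abs(w[...,0]-x)<r)&(abs(w[...,1]-y)<32); z=w[...,2][m]; print(n,np.nanpercentile(z,[10,50,90,98]).round(1))
d=cv2.absdiff(a["img"],c["img"]).max(2)>40
d=cv2.morphologyEx(d.astype(np.uint8),cv2.MORPH_OPEN,np.ones((3,3)))
n,l,s,q=cv2.connectedComponentsWithStats(d)
print([(s[i].tolist()) for i in range(1,n)])
g=(c["img"].astype(int)[...,2]-c["img"].astype(int)[...,0]<15)
m=(w[...,2]>44)&(w[...,2]<66)&(abs(w[...,0]-606)<80)&(abs(w[...,1]+241)<60)
k=np.argwhere(m)[:,::-1]; print(cv2.minAreaRect(ray(c,k,55)[:,:2].astype(np.float32)))
E
```

```text
t 38.48 now [222.4  -0.9  16.7] then [222.4  -0.9  16.7] roll -0.0 F [1.1 1.3 0.7] gap 46.8
plate slab [49.8 55.6 76.4 92.4]
[[332, 176, 21, 38, 602], [161, 216, 40, 16, 429], [266, 220, 26, 39, 635], [279, 241, 111, 179, 8167], [174, 327, 74, 93, 3552], [18, 332, 159, 88, 8172], [287, 349, 7, 7, 37], [276, 354, 22, 11, 135], [245, 365, 8, 16, 95], [291, 368, 7, 7, 38], [256, 381, 34, 39, 916], [228, 408, 16, 12, 140], [247, 413, 17, 7, 83]]
((605.4257202148438, -238.73846435546875), (67.75389099121094, 125.64543914794922), 85.11060333251953)
```

Only the stand, the truck plate's slot, the old spacer spot and the arm itself changed. The slab reads 55 mm, as it should. Handing in.

```bash
python3 -c "
from h import *
print(ticket.sign_off())"
```

```text
the job is handed in; nothing more can be done
None
```

The job is handed in at about 38.5 s of the 72 s limit, with no verdict shown: the spacer is down on the rail, and the truck plate, laid on the mat and retaken by its ears, sits ears up on it (tops felt at 89 mm, the seated height).

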